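# Vent a calibration bath with its push-pull knob

### The job

Let the vapour out of the calibration bath with the red vent knob: pull the red knob straight up until it clicks into its open detent, leave it open for about two seconds, then push it back down until it is fully home and let go. Leave the black and the yellow vent knobs as they are.

Things in the scene. Friction and masses are not known exactly. Their poses are not given: they have to be found in the camera images.
- red_grip (a point): Centre of the grip of the red vent knob: upright, round, 34 mm across, 40 mm tall, straight side 26 mm tall, top 16 mm above this point. It stands on a thin stem over a collar (28 mm across, top 34 mm above the deck, z = 0) and a flange (80 mm across, top 14 mm) in the middle of a stainless cover (150 x 140 x 8 mm) fixed to the deck. The point rides with the knob: 78 mm above the deck pushed in, 108 mm out. z up.
- red_knob (a joint): Travel of the red knob in m, straight up: 0 = fully in (closed, as it starts), 0.030 = out at its open detent; hard stops at both. A spring detent holds it at either end: about 8 N moves it off, and past half way it snaps to the other end by itself and stays there.
- black_grip (a point): Centre of the grip of the black vent knob: the same kind of vent knob as the red one, on an identical cover, but black; it starts pushed in (this point 78 mm above the deck) and must stay so. z is up.
- yellow_grip (a point): Centre of the grip of the yellow vent knob: the same kind of vent knob as the red one, on an identical cover, but yellow; it starts pulled out (this point 108 mm above the deck) and must stay so. z is up.

How it is judged (in metres and radians):
On the way, in this order (a step that is already met when the one before it is completed fails the run):
1. the red knob has been pulled out to its open detent and left there for a second (value of joint red_knob above 0.024 m), for 1 s.
2. the red knob is pushed back in (value of joint red_knob below 0.004 m), for 0.2 s.
At the end, for the whole second after the job is handed in: The red knob, after at least one second pulled out (more than 24 mm), is pushed in again (less than 4 mm from fully in) and stays there; the black knob is still in and the yellow knob still out, each within 8 mm of where it started (value of joint red_knob below 0.004 m and distance of each of black_grip, yellow_grip from where it was at the start of the episode below 0.008 m); the robot touches nothing.
It fails at once if the black or the yellow knob is pulled or pushed by 8 mm or more (distance of any of black_grip, yellow_grip from where it was at the start of the episode above 0.008 m).
It also fails if it takes over 38 s, if anything falls off the work surface, if the arm or the gripper's body presses on something with over 40 N, if the wrist force passes 120 N, or if a joint passes its speed limit or range.

### The arm

A 6-joint arm with a two-finger parallel gripper is mounted at the origin on the work surface. World frame = base frame: x ahead of the robot, y to its left, z up, the work surface at z = 0. Lengths are in mm, angles in rad, forces in N, time in s.
With the tool pointing down it reaches from about 275 to 750 mm from the base axis. Payload 10.2 kg.
Tool frame: the origin (TCP) lies at the very end of the fingers, on their centre line; the grasp point (between the pads) lies 19 mm behind it; x points along the fingers, y is the direction in which the jaws open and shut, and the axes are right-handed (so a half turn about x gives the same grasp; the last joint's range is limited). The gripper opens to 85 mm and grips with 20 to 120 N. Pads are 22 mm wide; open, the fingers measure 114 mm over their backs; the gripper's body (76 mm by 85 mm) begins 54 mm behind the grasp point. The pads swing forward as they close: fully open they stand 13 mm farther back than shut.
Start: joints at [-1.402, 0.313, 1.498, -0, 1.331, -0.223], TCP at [200.461, -485.228, 231.294] pointing down, gripper open.
Joint ranges: [-2.94, 2.94], [-0.97, 2.17], [0.19, 2.56], [-1.23, 4.37], [0.02, 3.11], [-2.88, 2.88]. Speed limits (rad/s): [2.39, 2.39, 3.01, 3.14, 3.14, 3.14].

### API

Orientations are given as a unit quaternion [w, x, y, z].
In Python, from rig import ctrl, viewer, order gives the robot as it stands. The module is installed in compiled form; this text tells all that it offers.
- The arm moves only by the tool carry_out, never from a script. Its argument "deltas" is a list of rows, each a list of 7 numbers: the gripper command: -1 is fully open, 1 is shut, values between are in proportion, then the shift along the tool's x, y, z in mm, then the turn, a rotation vector about the tool's x, y, z in degrees. A call has exactly 5 rows; each row is the pose to reach, as a shift and turn from the pose commanded when the call began, along the tool's axes at that moment; what a row does not reach only later rows make up. A row lasts 1/8 s, in which the tool goes at most 62.5 mm and 10.7 degrees, less where a joint would pass 70% of its speed; a pose out of reach is approached as far as the arm can. A call with a gripper value outside its range is refused whole. The fingers move at their own pace and stop on an object; "newtons" is the grip in N (left out, the last holds). Time passes only in rows, so rows that repeat a pose let the fingers close, or fill a call up. It gives the time, the measured TCP pose, the force and the opening at its end, in the units of the state.
- ctrl.sense(): the state, without advancing time (a new reading comes with each control period).
- viewer.capture(name): name is "scene" or "top"; returns the picture (384x512x3 uint8, red, green, blue); there is no depth.
- viewer.calibration(name): a dict with "fx", "fy", "cx", "cy" (pixels), "xyz" and "attitude" of the camera in the world. Camera axes: x right, y down, z forward; pixel columns grow to the right and rows downward; lengths in mm; the calibration is good to about 2 mm. A picture is of the moment at which its call begins. calibration takes no time and is no camera call.
- order.finish_job(): hands the job in, once; it reports no verdict.
The state is a dict: "time_s": time; "joints": joint angles; "dq": joint speeds; "tau": joint torques, N m; "eef_pos": TCP position; "ee_rot": TCP orientation; "force": force on the tool from outside, world axes, zero at the start; "wrist_torque": the same for the moment, N m; "grip_width": opening from 0.0 (shut) to 1.0 (fully open).
Only numpy, scipy, OpenCV 4.12 (cv2) and the standard library are available. Lean on these libraries where they do the work, as an engineer would, in place of code of your own. Each camera call takes 0.05 s, during which the arm holds its last target. There are 200 camera calls.

## Working session

There is one attempt and no reset: what is moved stays moved. The work goes in short steps, Python scripts to look and compute and a tool call to move; the robot and the scene stay as the last step left them, time stands still between calls to the robot, and variables do not carry over. Pictures are saved under pics/ and viewed, about 8 in all and at most 12, crops included, and the job is handed in when it is done.

Besides the shell and the picture viewer there is one more tool, called after "Emit:" as name([rows], argument=value, ...), one row to a line, values as JSON. carry_out: Moves the arm, as the interface text tells. Its arguments: {"type":"object","properties":{"deltas":{"type":"array"},"newtons":{"type":"number"}},"required":["deltas"]}

```bash
mkdir -p pics; python3 - <<'E'
from rig import ctrl, viewer
import cv2, numpy as np
ims=[]
for n in("scene","top"):
    im=viewer.capture(n); cv2.imwrite(f"pics/{n}0.png",im[:,:,::-1]); print(n,viewer.calibration(n))
s=ctrl.sense(); print(s)
E
```

```text
scene {'fx': 469.2371075265582, 'fy': 469.2371075265582, 'cx': 255.02390618243132, 'cy': 190.08549523563224, 'xyz': array([948.28080372, 458.51593973, 894.566495  ]), 'attitude': array([-0.11496408,  0.33869836,  0.88594042, -0.29525625])}
top {'fx': 357.9624739963311, 'fy': 357.9624739963311, 'cx': 257.01397591467986, 'cy': 190.5337381643931, 'xyz': array([480.69831956,   8.37823589, 848.49480418]), 'attitude': array([ 0.03042526, -0.70604595,  0.70727518, -0.01830944])}
{'time_s': 0.1, 'joints': array([-1.40240332e+00,  3.13425781e-01,  1.49834906e+00,  2.79612699e-05,
        1.33102646e+00, -2.23408050e-01]), 'dq': array([ 0.00028592, -0.00114493, -0.00183612, -0.00141321, -0.00141846,
        0.00069322]), 'tau': array([ 2.09346152e-03, -4.12897396e+01, -2.60144895e+01, -1.90224905e-04,
        3.00288841e-03, -6.28741773e-06]), 'eef_pos': array([ 200.42514096, -484.98858999,  230.78060703]), 'ee_rot': array([ 0.13720905,  0.69360348,  0.13806284, -0.69356077]), 'force': array([-0.26874806,  1.58870553,  0.13362803]), 'wrist_torque': array([ 0.06684613, -0.0395681 , -0.01745247]), 'grip_width': 0.9956900436381898}
```

View pics/scene0.png

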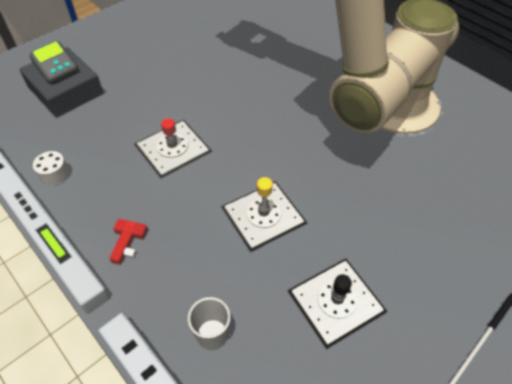

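View pics/top0.png

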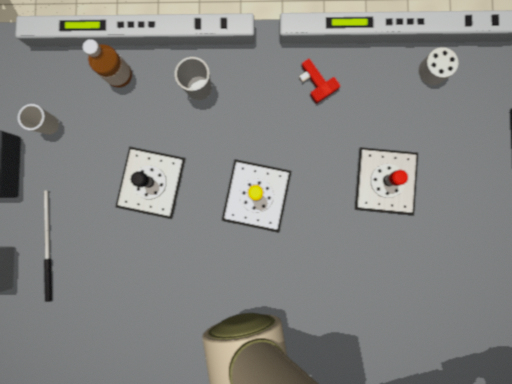

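The scene view shows the red knob at (169,127), yellow at (265,187) and black at (342,284). In the top view they are at (399,178), (256,192) and (139,179). The red parts at the far side, (128,240) in scene and (320,82) in top, are a different object.

```bash
cat > h.py <<'E'
import numpy as np, cv2
from rig import ctrl, viewer
from scipy.spatial.transform import Rotation as R
def rot(q): return R.from_quat(q,scalar_first=True)
def ray(n,p):
    c=viewer.calibration(n); d=rot(c["attitude"]).apply([(p[0]-c["cx"])/c["fx"],(p[1]-c["cy"])/c["fy"],1])
    return c["xyz"],d/np.linalg.norm(d)
def onplane(n,p,z):
    o,d=ray(n,p); return o+d*(z-o[2])/d[2]
def tri(a,b):
    A=np.zeros((3,3));v=np.zeros(3)
    rs=[ray("scene",a),ray("top",b)]
    for o,d in rs: P=np.eye(3)-np.outer(d,d);A+=P;v+=P@o
    x=np.linalg.solve(A,v); return x,[np.linalg.norm(np.cross(x-o,d)).round(1) for o,d in rs]
def mask(im,col):
    h=cv2.cvtColor(im,cv2.COLOR_RGB2HSV)
    if col=="red": return cv2.inRange(h,(0,150,70),(9,255,255))|cv2.inRange(h,(171,150,70),(180,255,255))
    if col=="yellow": return cv2.inRange(h,(22,150,90),(34,255,255))
    return cv2.inRange(h,(0,0,0),(180,255,35))
def blob(im,col,near):
    n,l,s,c=cv2.connectedComponentsWithStats(mask(im,col)); i=min((i for i in range(1,n) if s[i,4]>20),key=lambda i:np.hypot(*(c[i]-near)))
    return c[i],s[i]
E
python3 - <<'E'
from h import *
I={n:cv2.imread(f"pics/{n}0.png")[:,:,::-1].copy() for n in("scene","top")}
for col,a,b in(("red",(169,127),(399,178)),("yellow",(265,187),(256,192)),("black",(342,284),(139,179))):
    p,s=blob(I["scene"],col,a);q,t=blob(I["top"],col,b)
    x,e=tri(p,q);print(col,p.round(1),s,q.round(1),t,x.round(1),e)
# cover: white-ish contour centre at z=8
for n,seeds in(("scene",[(150,150),(240,215),(310,300)]),("top",[(370,165),(240,180),(130,165)])):
    g=cv2.cvtColor(I[n],cv2.COLOR_RGB2HSV); m=cv2.inRange(g,(0,0,150),(180,60,255))
    for c in cv2.findContours(m,cv2.RETR_EXTERNAL,cv2.CHAIN_APPROX_NONE)[0]:
        if any(cv2.pointPolygonTest(c,s,False)>=0 for s in seeds):
            bx=cv2.boxPoints(cv2.minAreaRect(c)); P=np.array([onplane(n,k,8) for k in c[:,0].astype(float)])[:,:2].astype(np.float32)
            r=cv2.minAreaRect(P); print(n,"cover",np.round(r[0],1),np.round(r[1],1),round(r[2],1))
E
```

```text
red [167.6 124.5] [162 119  12  14 120] [398.  177.4] [389 170  18  15 202] [ 562.2 -281.4   81.8] [np.float64(1.7), np.float64(1.7)]
yellow [264.1 185.6] [257 178  15  18 201] [255.2 192.3] [248 185  15  16 172] [528.5  24.5 107.8] [np.float64(0.3), np.float64(0.3)]
black [340.4 289. ] [335 281  14  14 101] [144.1 180.5] [138 173  11  13  59] [558.8 277.2  49.6] [np.float64(0.7), np.float64(0.7)]
scene cover [562.1 279.1] [127.7 137.4] 78.2
scene cover [530.3  26. ] [127.9 137.5] 78.2
scene cover [ 563.8 -280.3] [128.3 137.5] 84.3
top cover [528.1  24.9] [127.1 136.1] 78.1
top cover [ 561.8 -281.3] [127.1 135.6] 84.4
top cover [559.7 277.6] [127.2 136. ] 78.3
```

```bash
cat >> h.py <<'E'
def plan(t):
    s=ctrl.sense(); r=rot(s["ee_rot"]); print("axes",r.as_matrix().round(3).tolist(),"delta tool",r.inv().apply(np.array(t)-s["eef_pos"]).round(1),"pos",s["eef_pos"].round(1),"F",s["force"].round(1),"t",s["time_s"],"w",s["grip_width"])
E
python3 -c "
from h import *
plan([562.5,-281,180])"
```

```text
axes [[-0.0, 0.382, -0.924], [0.001, -0.924, -0.382], [-1.0, -0.001, -0.0]] delta tool [  51.   -50.2 -412.5] pos [ 200.4 -485.   230.8] F [-0.3  1.6  0.1] t 0.1 w 0.9956900436381898
```

Emit:
carry_out([
  [-1, 0, -7, -58, 0, 0, 0],
  [-1, 0, -14, -116, 0, 0, 0],
  [-1, 0, -21, -174, 0, 0, 0],
  [-1, 0, -28, -232, 0, 0, 0],
  [-1, 0, -35, -290, 0, 0, 0],
], newtons=60)

```text
time_s: 0.72
eef_pos: [456.6, -340.9, 231.0]
ee_rot: [-0.138, -0.693, -0.138, 0.694]
force: [0.7, -0.2, 0.7]
grip_width: 1.005
```

Emit:
carry_out([
  [-1, 10, -5, -40, 0, 0, 0],
  [-1, 20, -10, -80, 0, 0, 0],
  [-1, 40, -15, -122, 0, 0, 0],
  [-1, 51, -15, -122, 0, 0, 0],
  [-1, 51, -15, -122, 0, 0, 0],
])

```text
time_s: 1.35
eef_pos: [561.5, -281.7, 179.3]
ee_rot: [-0.137, -0.693, -0.138, 0.694]
force: [-0.0, 0.3, 0.3]
grip_width: 1.003
```

```bash
python3 - <<'E'
from h import *
plan([562.5,-281,50])
im=[viewer.capture(n) for n in("scene","top")]
a=im[0][40:232,70:326]; b=im[1][80:272,256:512]
cv2.imwrite("pics/1.png",cv2.resize(np.hstack([a,b]),(800,300))[:,:,::-1])
try:
    p,s=blob(im[0],"red",(168,125)); print(p,s)
except Exception as e: print(e)
E
```

```text
axes [[-0.002, 0.382, -0.924], [0.001, -0.924, -0.382], [-1.0, -0.002, 0.001]] delta tool [129.3   0.   -1.4] pos [ 561.5 -281.7  179.3] F [-0.   0.3  0.3] t 1.35 w 1.003064915066988
[167.52631579 125.70676692] [161 120  13  14 133]
```

View pics/1.png

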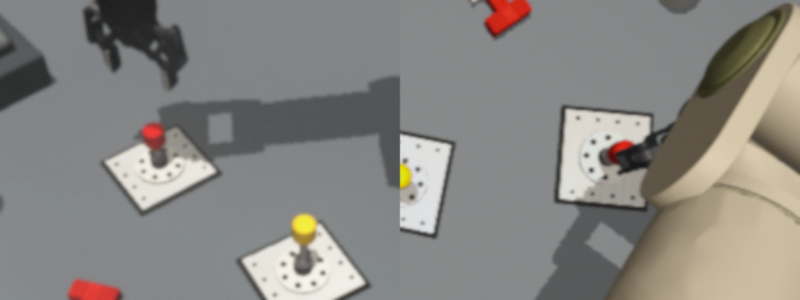

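The gripper is open above the red knob (crop (152,135)), with its fingers at about (110,60) and (170,75). The path down is clear, so I'll descend.

Emit:
carry_out([
  [-1, 35, 0, -1, 0, 0, 0],
  [-1, 65, 0, -1, 0, 0, 0],
  [-1, 95, 0, -1, 0, 0, 0],
  [-1, 128, 0, -1, 0, 0, 0],
  [-1, 128, 0, -1, 0, 0, 0],
])

```text
time_s: 2.08
eef_pos: [561.8, -281.5, 51.2]
ee_rot: [-0.136, -0.693, -0.138, 0.694]
force: [0.6, 0.3, 0.2]
grip_width: 1.003
```

```bash
python3 - <<'E'
from h import *
plan([562.5,-281,50])
im=viewer.capture("scene")
cv2.imwrite("pics/2.png",cv2.resize(im[60:210,80:280],(800,600),interpolation=2)[:,:,::-1])
E
```

```text
axes [[-0.003, 0.381, -0.925], [0.002, -0.925, -0.381], [-1.0, -0.003, 0.002]] delta tool [ 1.2 -0.2 -0.8] pos [ 561.8 -281.5   51.2] F [0.6 0.3 0.2] t 2.075 w 1.0032647898967215
```

View pics/2.png

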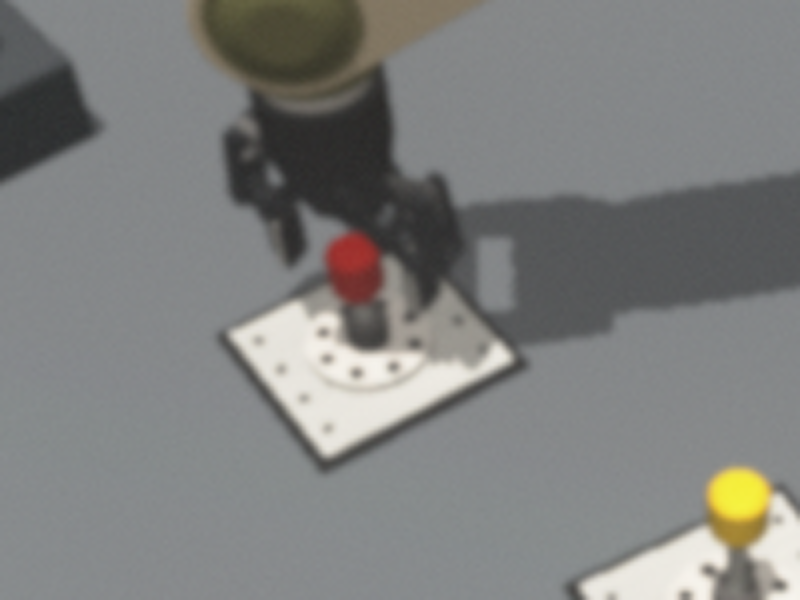

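The red grip (355,265) sits between the fingers, which are at (285,240) and (430,270). I'll close on it.

Emit:
carry_out([
  [0.4, 0, 0, 0, 0, 0, 0],
  [0.4, 0, 0, 0, 0, 0, 0],
  [0.4, 0, 0, 0, 0, 0, 0],
  [0.4, 0, 0, 0, 0, 0, 0],
  [0.4, 0, 0, 0, 0, 0, 0],
], newtons=60)

```text
time_s: 2.75
eef_pos: [563.1, -280.9, 53.4]
ee_rot: [0.138, 0.694, 0.138, -0.694]
force: [-4.2, 3.4, 7.6]
grip_width: 0.38
```

Emit:
carry_out([
  [0.5, -4, 0, 0, 0, 0, 0],
  [0.5, -11, 0, 0, 0, 0, 0],
  [0.5, -18, 0, 0, 0, 0, 0],
  [0.5, -25, 0, 0, 0, 0, 0],
  [0.5, -31, 0, 0, 0, 0, 0],
])

```text
time_s: 3.38
eef_pos: [562.9, -280.8, 84.0]
ee_rot: [-0.137, -0.693, -0.138, 0.694]
force: [9.6, -1.9, -40.5]
grip_width: 0.375
```

```bash
python3 - <<'E'
from h import *
plan([562.5,-281,80])
im=viewer.capture("scene"); print(blob(im,"red",(168,118)))
cv2.imwrite("pics/3.png",cv2.resize(im[60:210,80:280],(800,600),interpolation=2)[:,:,::-1])
E
```

```text
axes [[-0.001, 0.382, -0.924], [0.001, -0.924, -0.382], [-1.0, -0.001, 0.0]] delta tool [4.  0.  0.4] pos [ 562.9 -280.8   84. ] F [  9.6  -1.9 -40.5] t 3.375 w 0.37458122142830796
(array([164.07446809, 116.77659574]), array([159, 111,  10,  14,  94], dtype=int32))
```

View pics/3.png

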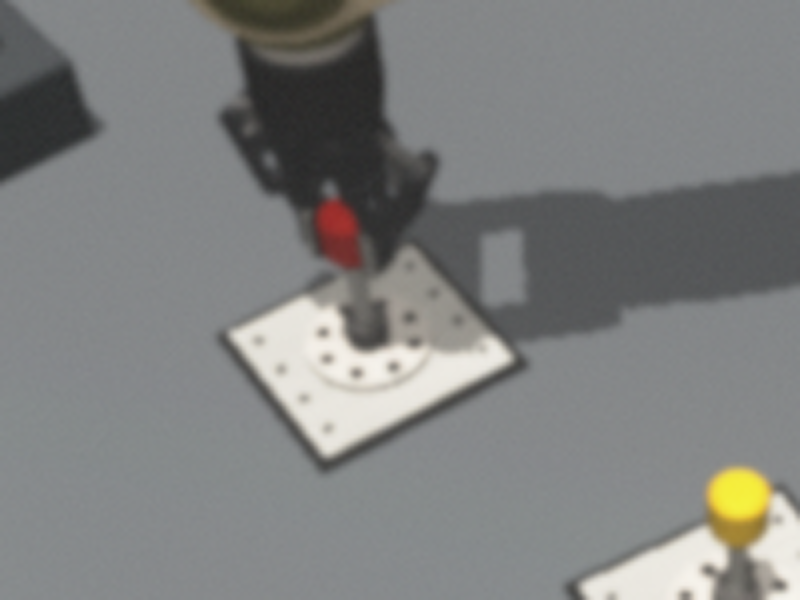

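The knob is out at (340,235) with the stem showing below it, and the 40 N downward force says it's against its top stop. I'll ease down to relieve that, then release.

Emit:
carry_out([
  [0.5, 2, 0, 0, 0, 0, 0],
  [0.5, 2, 0, 0, 0, 0, 0],
  [-0.3, 2, 0, 0, 0, 0, 0],
  [-0.3, 2, 0, 0, 0, 0, 0],
  [-0.3, 2, 0, 0, 0, 0, 0],
])

```text
time_s: 4.05
eef_pos: [563.1, -281.7, 81.4]
ee_rot: [0.138, 0.694, 0.137, -0.694]
force: [-0.5, 0.5, 0.3]
grip_width: 0.653
```

```bash
python3 - <<'E'
from h import *
plan([562.5,-281,80])
im=viewer.capture("scene"); print(blob(im,"red",(168,118)))
cv2.imwrite("pics/4.png",cv2.resize(im[60:210,80:280],(800,600),interpolation=2)[:,:,::-1])
E
```

```text
axes [[0.0, 0.382, -0.924], [-0.001, -0.924, -0.382], [-1.0, 0.001, -0.0]] delta tool [ 1.4 -0.9  0.3] pos [ 563.1 -281.7   81.4] F [-0.5  0.5  0.3] t 4.05 w 0.6530713012648182
(array([165.50406504, 116.93495935]), array([159, 110,  13,  15, 123], dtype=int32))
```

View pics/4.png

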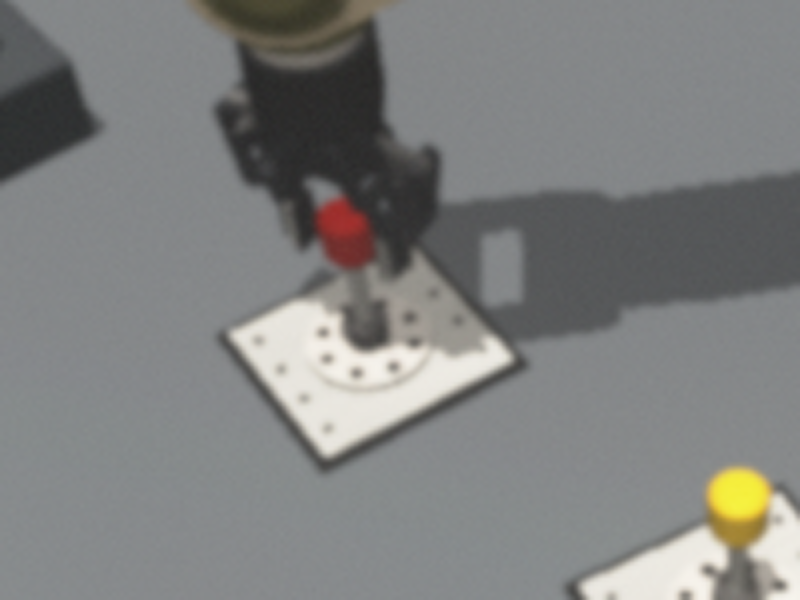

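The fingers are free of the knob at (345,235), the force is zero, and the knob stays out on its own. I'll wait about 1.9 s and then re-grip.

Emit:
carry_out([
  [-0.3, 0, 0, 0, 0, 0, 0],
  [-0.3, 0, 0, 0, 0, 0, 0],
  [-0.3, 0, 0, 0, 0, 0, 0],
  [-0.3, 0, 0, 0, 0, 0, 0],
  [-0.3, 0, 0, 0, 0, 0, 0],
])

```text
time_s: 4.72
eef_pos: [563.1, -281.3, 81.3]
ee_rot: [0.138, 0.694, 0.138, -0.694]
force: [0.3, 0.0, -0.2]
grip_width: 0.647
```

Emit:
carry_out([
  [-0.3, 0, 0, 0, 0, 0, 0],
  [-0.3, 0, 0, 0, 0, 0, 0],
  [-0.3, 0, 0, 0, 0, 0, 0],
  [-0.3, 0, 0, 0, 0, 0, 0],
  [-0.3, 0, 0, 0, 0, 0, 0],
])

```text
time_s: 5.35
eef_pos: [563.1, -281.3, 81.3]
ee_rot: [0.138, 0.694, 0.138, -0.694]
force: [0.9, 0.3, -0.2]
grip_width: 0.651
```

Emit:
carry_out([
  [-0.3, 0, 0, 0, 0, 0, 0],
  [0.5, 0, 0, 0, 0, 0, 0],
  [0.5, 0, 0, 0, 0, 0, 0],
  [0.5, 0, 0, 0, 0, 0, 0],
  [0.5, 0, 0, 0, 0, 0, 0],
])

```text
time_s: 5.98
eef_pos: [563.0, -281.0, 81.6]
ee_rot: [-0.138, -0.693, -0.138, 0.694]
force: [-3.9, 4.3, 5.7]
grip_width: 0.377
```

Emit:
carry_out([
  [0.5, 6, 0, 0, 0, 0, 0],
  [0.5, 13, 0, 0, 0, 0, 0],
  [0.5, 20, 0, 0, 0, 0, 0],
  [0.5, 26, 0, 0, 0, 0, 0],
  [0.5, 31, 0, 0, 0, 0, 0],
])

```text
time_s: 6.6
eef_pos: [563.1, -281.1, 51.2]
ee_rot: [-0.137, -0.693, -0.138, 0.694]
force: [-14.0, 11.3, 32.8]
grip_width: 0.377
```

Emit:
carry_out([
  [0.5, 0, 0, 0, 0, 0, 0],
  [0.5, 0, 0, 0, 0, 0, 0],
  [-0.3, 0, 0, 0, 0, 0, 0],
  [-1, 0, 0, 0, 0, 0, 0],
  [-1, 0, 0, 0, 0, 0, 0],
])

```text
time_s: 7.22
eef_pos: [563.2, -281.6, 50.2]
ee_rot: [0.138, 0.694, 0.137, -0.694]
force: [0.1, 0.5, 0.1]
grip_width: 0.985
```

Emit:
carry_out([
  [-1, 0, 0, 0, 0, 0, 0],
  [-1, -15, 0, 0, 0, 0, 0],
  [-1, -40, 0, 0, 0, 0, 0],
  [-1, -90, 0, 0, 0, 0, 0],
  [-1, -150, 0, 0, 0, 0, 0],
])

```text
time_s: 7.85
eef_pos: [562.7, -281.1, 202.4]
ee_rot: [-0.137, -0.693, -0.138, 0.694]
force: [-0.3, 0.0, 0.0]
grip_width: 1.0
```

Emit:
carry_out([
  [-1, 0, 0, 50, 0, 0, 0],
  [-1, 0, 0, 100, 0, 0, 0],
  [-1, 0, 0, 150, 0, 0, 0],
  [-1, 0, 0, 150, 0, 0, 0],
  [-1, 0, 0, 150, 0, 0, 0],
])

```text
time_s: 8.48
eef_pos: [424.9, -338.6, 201.2]
ee_rot: [0.138, 0.694, 0.137, -0.693]
force: [-0.4, -0.2, 0.1]
grip_width: 0.999
```

```bash
python3 - <<'E'
from h import *
plan([562.5,-281,80])
a=viewer.capture("scene"); b=viewer.capture("top")
for col,p,q in(("red",(168,125),(399,178)),("yellow",(264,186),(255,192)),("black",(340,289),(144,180))):
    u,v=blob(a,col,p)[0],blob(b,col,q)[0]; print(col,u,v,tri(u,v))
cv2.imwrite("pics/5.png",np.hstack([a[60:360,80:400],b[60:360,110:430]])[:,:,::-1])
E
```

```text
axes [[0.001, 0.382, -0.924], [-0.001, -0.924, -0.382], [-1.0, 0.001, -0.001]] delta tool [ 121.3   -0.9 -149.1] pos [ 424.9 -338.6  201.2] F [-0.4 -0.2  0.1] t 8.475 w 0.9993522184767095
red [167.5785124 124.5785124] [398.02487562 177.44776119] (array([ 562.11369644, -281.53546849,   81.39459897]), [np.float64(1.6), np.float64(1.6)])
yellow [264.12376238 185.66831683] [255.25       192.26744186] (array([528.47938343,  24.48869249, 107.75596903]), [np.float64(0.3), np.float64(0.3)])
black [340.14583333 289.08333333] [144.21052632 180.22807018] (array([559.32231391, 276.92557773,  49.3576389 ]), [np.float64(0.7), np.float64(0.7)])
```

View pics/5.png

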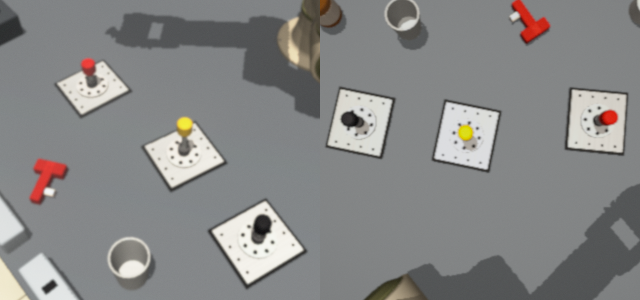

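The red knob is back at its starting pixels: scene (167.6,124.6), top (398.0,177.4). Yellow and black haven't moved, and the arm is clear with zero force, so I'm handing in.

```bash
python3 -c "
from rig import order; print(order.finish_job())"
```

```text
the job is handed in; nothing more can be done
None
```

I pulled the red knob up to its open detent and let go of it. It stood open by itself for about 2 s, then I pushed it fully home, released it and backed the arm away. The job was handed in at about 8.5 s of robot time; the hand-in gives no verdict.

**Red knob:** after the job its position in both pictures matched the start to within about 0.1 px. The force reading rose to about 40 N at the top stop and 33 N at the bottom stop while I held the knob. That is well under the 120 N wrist limit, and it showed the knob had reached both ends.

**Black and yellow knobs:** their positions before and after agree to within 0.6 mm. The arm is clear of everything and reads no force.

**Disagreements:**
- **Red height:** it measured about 81.5 mm with the two views 1.6 mm apart, against 78 mm in the text. The cover centre and the grip opening confirmed the spot.
- **Black height:** the 49 mm I measured is wrong because the colour mask caught the dark collar. I used it only to compare before and after.

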